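# Put the screw jar away in the lidded parts case

## Robot

A 6-joint arm with a two-finger parallel gripper is mounted at the origin on the work surface. World frame = base frame: x ahead of the robot, y to its left, z up, the work surface at z = 0. Lengths are in m, angles in rad, forces in N, time in s.
With the tool pointing down it reaches from about 0.275 to 0.85 m from the base axis. Payload 5.2 kg.
Tool frame: the origin (TCP) lies between the finger pads; the fingertips stand 8 mm ahead of it and the grasp point (between the pads) lies 11 mm behind it; z points along the fingers, y is the direction in which the jaws open and shut (so a half turn about z gives the same grasp; the last joint's range is limited). The gripper opens to 85 mm and grips with 20 to 120 N. Pads are 22 mm wide; open, the fingers measure 114 mm over their backs; the gripper's body (76 mm by 85 mm) begins 54 mm behind the grasp point. The pads swing forward as they close: fully open they stand 13 mm farther back than shut.
Start: joints at [-1.507, 0.259, 1.535, -0, 1.348, -0.203], TCP at [0.145, -0.531, 0.239] pointing down, gripper open.
Joint ranges: [-3.14, 3.14], [-0.91, 2.08], [0.19, 2.58], [-1.22, 4.36], [0.22, 2.71], [-3.12, 3.12]. Speed limits (rad/s): [2.57, 2.57, 3.14, 3.14, 3.14, 3.14].

## Interface

Orientations are given as [roll, pitch, yaw] about the fixed x, y, z axes, in that order (R = Rz(yaw) Ry(pitch) Rx(roll)).
In Python, from cell import manip, capture, camera_params, order gives the robot as it stands.
- The arm moves only by the tool apply_moves, never from a script. Its argument "increments" is a list of rows, each an object of numbers: "dx", "dy", "dz": the shift along the tool's x, y, z in m; "spin": the turn about the tool's z in degrees; "grip": the gripper command: -1 is shut, 1 is fully open, values between are in proportion. In form: [{"dx": .., "dy": .., "dz": .., "spin": .., "grip": ..}, ...]. A call has 1 to 8 rows; each row shifts and turns the pose as measured when the row begins, along the tool's axes as they then stand; what a row does not reach is not made up. A row lasts 1/10 s, in which the tool goes at most 50 mm and 8.59 degrees, less where a joint would pass 70% of its speed; a pose out of reach is approached as far as the arm can. A call with a gripper value outside its range is refused whole. The fingers move at their own pace and stop on an object; "grip_force" is the grip in N (left out, the last holds). Time passes only in rows, so rows that do not move let the fingers close. It gives the time, the measured TCP pose, the force and the opening at its end, in the units of the state.
- manip.get_state(): the state, without advancing time (a new reading comes with each control period).
- capture(name): name is "side" or "top"; returns the picture (480x640x3 uint8, red, green, blue); there is no depth.
- camera_params(name): a dict with "K" (3x3 intrinsics, pixels), "camera_from_world" (4x4, takes a point from world to camera coordinates). Camera axes: x right, y down, z forward; pixel columns grow to the right and rows downward; lengths in m; the calibration is good to about 2 mm. A picture is of the moment at which its call begins. camera_params takes no time and is no camera call.
- order.finish_job(): hands the job in, once; it reports no verdict.
The state is a dict: "t": time; "joint_positions": joint angles; "joint_velocities": joint speeds; "joint_torque": joint torques, N m; "position": TCP position; "tool_rot": TCP orientation; "force": force on the tool from outside, world axes, zero at the start; "wrist_torque": the same for the moment, N m; "opening": opening from 0.0 (shut) to 1.0 (fully open).
Only numpy, scipy, OpenCV 4.12 (cv2) and the standard library are available. Lean on these libraries where they do the work, as an engineer would, in place of code of your own. Each camera call takes 0.05 s, during which the arm holds its last target.

## Task

Lift the lid of the light grey parts case by its front tab, push it up past its balance point and lay it gently right back until it leans against the power supply behind and stays there by itself; never press hard on it or fling it. Then set the small screw jar down gently, upright, in the empty large bay of the case. Leave the dropper bottle and the phone as they are.

Things in the scene. Friction and masses are not known exactly. Their poses are not given: they have to be found in the camera images.
- case: Open light grey plastic parts case, fixed to the bench: 150 mm deep (own x), 240 wide (own y), 70 high, walls and floor 5 mm. Origin: centre of its underside. Own x points from its front (tab side, to the robot's right) to its hinge side (to the robot's left), own y towards the robot, z up. A divider at own y = -35 mm parts a full small bay (-y) from the empty large bay (+y).
- lid (a joint): Lid angle: 0 shut (level), grows as it opens, 1.57 upright. Hinge friction about 0.1 N m, damping 0.05 N m s: left below about 1.1 rad it falls shut, near upright it stands where it is left. It has no fixed end angle: it comes to lean on the power supply behind it anywhere from 1.70 to 1.96 rad, so this stop must be felt. Press it with at most 20 N, move it slower than 2.5 rad/s.
- lid_hinge (a point): Mid-point of the lid's hinge line, on the lid's underside at the case's far upper edge (70 mm up); axes turn with the lid. Behind it stands a heavy grey power supply (250 wide, 200 deep, 150 mm high, 8 kg, loose), square to the case; the gap between them varies (19 to 38 mm) and is not measured. The opened lid leans on its front top edge.
- lid_mid (a point): Middle of the lid's underside, 75 mm from the hinge line. The lid is a thin light grey plate 150 x 240 x 6 mm that lies on the case's rim when shut; its weight is hidden, 0.26 to 0.47 kg, centre of mass about 85 mm from the hinge. Axes turn with the lid: z away from the case's inside.
- lid_tab (a point): Middle of the front end of the lid's lifting tab, on its underside; 185 mm from the hinge line. The tab is 70 mm wide, 6 mm thick and sticks out 35 mm beyond the front of the case and lid; below it there is free space down to the bench. Its axes turn with the lid.
- case_bay (a point): Middle of the floor of the empty large bay (own x = 0, y = +41 mm of the case, 5 mm above the bench; axes as the case). The bay is 140 mm deep along x, 147 mm wide along y, its walls reach 65 mm above its floor (divider 55 mm).
- jar_center (a point): Centre of the loose screw jar, half-way up: a squat upright round jar, white body 38 mm across and 30 mm high with a plain metal cap 40 mm across above it, 44 mm high in all, 80 g. It stands on the bench in front of the case, to one side of the tab. z along its axis.
- dropper_center (a point): Bystander: white plastic dropper bottle, upright, 40 mm across, 108 mm high with a thin spout; this point is on its axis, 40 mm above its foot. It stands in front of the case, on the other side of the tab from the jar.
- phone_center (a point): Bystander: dark phone lying flat, 146 x 70 x 9 mm (x, y, z); this point is its centre.
Things that resemble listed ones, but are neither listed nor needed, are in the scene too. What is shaped like the part that bears jar_center but brown is not meant.

How it is judged:
On the way:
1. the lid leans back on the power supply by itself, the robot off it (value of joint lid above 1.62 rad and contact force between lid and anything else above 0.05 N and contact force between lid and the arm below 0.05 N and contact force between lid and the fingers below 0.05 N), for 0.3 s.
At the end, for the whole second after the job is handed in: The lid is open past 1.62 rad and leans on the power supply behind it (touching it, held by nothing else), and the jar stands upright (within 0.1 rad) on the floor of the large bay, at rest (value of joint lid above 1.62 rad and contact force between lid and anything else above 0.05 N and x of jar_center in the frame of case_bay between -0.07 and 0.07 m and y of jar_center in the frame of case_bay between -0.074 and 0.074 m and z of jar_center in the frame of case_bay below 0.026 m and angle between jar_center's own z axis and vertical below 0.1 rad and linear speed of jar below 0.02 m/s).
It fails at once if the lid is pressed by the robot with more than 20 N (contact force between lid and the fingers above 20 N or contact force between lid and the arm above 20 N).
It fails at once if the lid is flung or falls faster than 2.5 rad/s (velocity of joint lid above 2.5 rad/s or velocity of joint lid below -2.5 rad/s).
It fails at once if the jar is dropped or rammed into the case (more than 30 N) (contact force between jar and case above 30 N).
It fails at once if the dropper bottle is moved 15 mm or tipped (distance of dropper_center from where it was at the start of the episode above 0.015 m or angle between dropper_center's own z axis and vertical above 0.3 rad).
It fails at once if the phone is moved 15 mm (distance of phone_center from where it was at the start of the episode above 0.015 m).
It also fails if it takes over 69 s, if anything falls off the work surface, if the arm or the gripper's body presses on something with over 40 N, if the wrist force passes 120 N, or if a joint passes its speed limit or range.

## Working session

There is one attempt and no reset: what is moved stays moved. The work goes in short steps, Python scripts to look and compute and a tool call to move; the robot and the scene stay as the last step left them, time stands still between calls to the robot, and variables do not carry over. Pictures are saved under pics/ and viewed, and the job is handed in when it is done.

Besides the shell and the picture viewer there is one more tool, called as name(argument=value, ...), one argument or row to a line, values as JSON. apply_moves: Moves the arm, as the interface text tells. Its arguments: {"type":"object","properties":{"increments":{"type":"array"},"grip_force":{"type":"number"}},"required":["increments"]}

```bash
ls; mkdir -p pics
python3 - <<'E'
from cell import manip,capture,camera_params
import cv2
print(manip.get_state())
for n in("side","top"):
    im=capture(n); cv2.imwrite(f"pics/{n}0.png",im[:,:,::-1]); print(n,camera_params(n))
E
```

```text
pics
{'t': 0.0, 'joint_positions': array([-1.50677813e+00,  2.59318985e-01,  1.53606595e+00, -1.10979062e-05,
        1.34796320e+00, -2.02824552e-01]), 'joint_velocities': array([ 0.00144171,  0.00144519, -0.00097019, -0.00016197, -0.00035963,
       -0.00072673]), 'joint_torque': array([-1.60043099e-03, -4.46033370e+01, -2.90578651e+01, -3.62622250e-04,
        1.17322782e-02, -2.64860279e-05]), 'position': array([ 0.14500172, -0.53003071,  0.23849446]), 'tool_rot': array([-3.13987098e+00, -3.43019876e-04,  2.66844919e-01]), 'force': array([-0.27661829, -0.07369232, -0.12706695]), 'wrist_torque': array([0.02565291, 0.0040715 , 0.01802181]), 'opening': 0.9982413372542019}
side {'K': array([[606.96192622,   0.        , 321.00832069],
       [  0.        , 606.96192622, 238.528553  ],
       [  0.        ,   0.        ,   1.        ]]), 'camera_from_world': array([[-0.99701945, -0.07446617,  0.02017433,  0.48527972],
       [-0.06586799,  0.68544516, -0.72513884,  0.16335771],
       [ 0.04016992, -0.72430638, -0.68830709,  0.88337036],
       [ 0.        ,  0.        ,  0.        ,  1.        ]])}
top {'K': array([[448.55562525,   0.        , 317.23836056],
       [  0.        , 448.55562525, 237.23109958],
       [  0.        ,   0.        ,   1.        ]]), 'camera_from_world': array([[ 0.01292437, -0.99989708, -0.00622854, -0.1092566 ],
       [-0.99698707, -0.01240979, -0.07656884,  0.50421248],
       [ 0.07648366,  0.00719938, -0.99704484,  0.73372869],
       [ 0.        ,  0.        ,  0.        ,  1.        ]])}
```

View pics/side0.png

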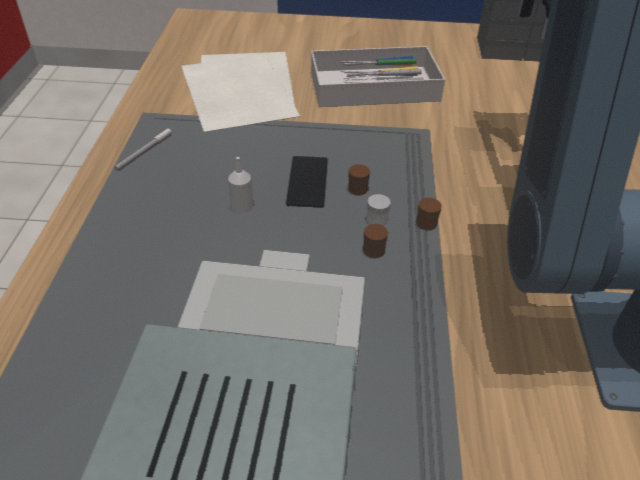

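View pics/top0.png

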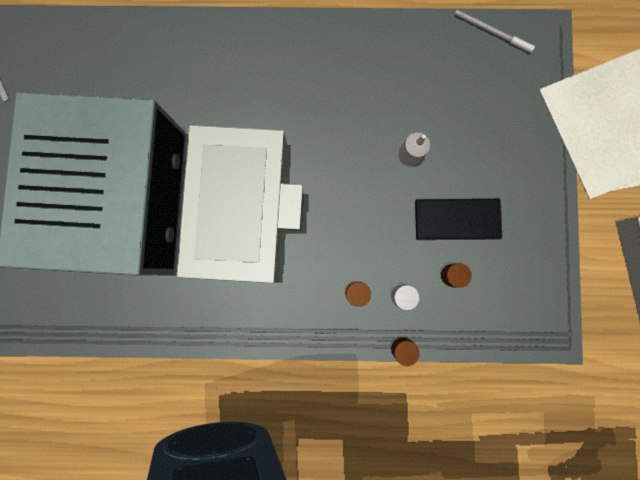

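The top view shows the lid at about (178–284, 127–282) and its tab front edge at x≈302, y≈185–230. The jar candidates in the top view are the metal/white one at (406,298) and brown ones at (358,293), (457,275) and (405,351). Only (406,298), which is (378,209) in the side view, has a white body and a metal cap, so I'll confirm that one in a crop and then localize.

```bash
cat > h.py <<'E'
import numpy as np
from cell import manip,capture,camera_params
import cv2
def ray(n,u,v,z):
    p=camera_params(n);K=p["K"];T=p["camera_from_world"];R=T[:3,:3];t=T[:3,3]
    c=-R.T@t;d=R.T@np.linalg.inv(K)@np.array([u,v,1.]);return c+d*(z-c[2])/d[2]
def proj(n,P):
    p=camera_params(n);q=p["camera_from_world"][:3]@np.append(P,1);q=p["K"]@q;return q[:2]/q[2]
def st():
    s=manip.get_state();print("t",round(s["t"],2),"p",s["position"].round(4),"r",s["tool_rot"].round(3),"F",s["force"].round(2),"op",round(s["opening"],3),"q",s["joint_positions"].round(2));return s
E
python3 - <<'E'
import cv2
s=cv2.imread("pics/side0.png");t=cv2.imread("pics/top0.png")
a=cv2.resize(t[110:300,170:320],None,fx=3.1,fy=3.1,interpolation=cv2.INTER_CUBIC)
b=cv2.resize(s[150:280,330:450],None,fx=2.5,fy=2.5,interpolation=cv2.INTER_CUBIC)
c=cv2.resize(t[260:330,330:440],None,fx=2.7,fy=2.7,interpolation=cv2.INTER_CUBIC)
import numpy as np
o=np.zeros((600,800,3),np.uint8);o[:589,:465]=a[:589,:465];o[:325,480:780]=b[:,:300];o[340:529,480:777]=c[:189,:297]
cv2.imwrite("pics/crop0.png",o)
E
```

```text
(no output)
```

View pics/crop0.png

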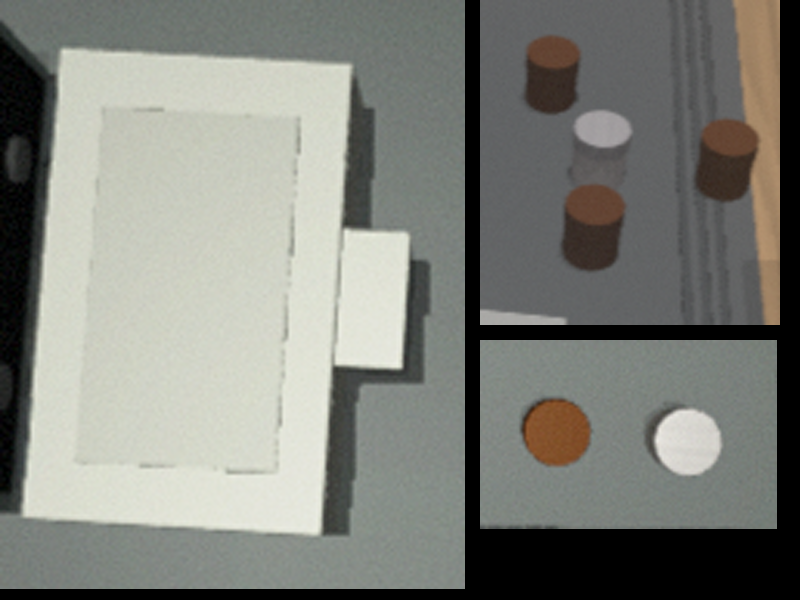

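The crop confirms the white jar with the metal cap, and its neighbours are all brown. The lid corners and tab end are sharp, so I can compute poses from them.

Run:
```python
from h import *
px={k:(170+(a+.5)/3.1-.5,110+(b+.5)/3.1-.5) for k,(a,b) in dict(TL=(60,48),TR=(352,65),BR=(322,535),BL=(22,516),t1=(410,232),t2=(402,369)).items()}
P={k:ray("top",*v,0.076) for k,v in px.items()}
for k in P:print(k,P[k].round(4))
ct=cv2.imread("pics/top0.png")
print("yaw est",[np.degrees(np.arctan2(*(P[a]-P[b])[[1,0]])) for a,b in(("TL","TR"),("BL","BR"),("TL","BL"),("TR","BR"),("t1","t2"))])
print("tabmid",((P["t1"]+P["t2"])/2).round(4),"lidmid",(sum(P[k] for k in("TL","TR","BR","BL"))/4).round(4))
g=cv2.cvtColor(ct,cv2.COLOR_BGR2HSV)
def blob(img,cx,cy,r,cond):
    h=img[cy-r:cy+r,cx-r:cx+r].astype(int);m=cond(h);ys,xs=np.nonzero(m);return cx-r+xs.mean(),cy-r+ys.mean(),m.sum()
u,v,n=blob(ct,406,298,18,lambda h:h.min(2)>165);print(u,v,n)
print("jar",ray("top",u,v,.044).round(4),"side",ray("side",378,202,.044).round(4))
print("drop spout",ray("top",420,140,.1).round(3), "side foot",ray("side",241,205,0).round(3))
for p in((358,293),(457,275),(405,351)):print(ray("top",*p,.044).round(3))
for p in((416,199),(501,199),(501,240),(416,240)):print("ph",ray("top",*p,.009).round(3))
# supply top edge z=.15
for p in((17,94),(154,100),(140,273),(0,265)):print("ps",ray("top",*p,.15).round(3))
st()
```

```text
TL [0.6767 0.1021 0.076 ]
TR [ 0.6695 -0.0473  0.076 ]
BR [ 0.4308 -0.0369  0.076 ]
BL [0.4383 0.1128 0.076 ]
t1 [ 0.5837 -0.0782  0.076 ]
t2 [ 0.5141 -0.0753  0.076 ]
yaw est [np.float64(87.22581533292146), np.float64(87.14597241596135), np.float64(-2.557730694509059), np.float64(-2.5050437131202807), np.float64(-2.413188427352736)]
tabmid [ 0.5489 -0.0768  0.076 ] lidmid [0.5538 0.0327 0.076 ]
406.65658747300216 297.3801295896328 463
jar [ 0.4087 -0.2477  0.044 ] side [ 0.4073 -0.2445  0.044 ]
drop spout [ 0.65  -0.258  0.1  ] side foot [ 0.652 -0.264  0.   ]
[ 0.415 -0.17   0.044]
[ 0.446 -0.329  0.044]
[ 0.324 -0.245  0.044]
ph [ 0.574 -0.271  0.009]
ph [ 0.576 -0.416  0.009]
ph [ 0.505 -0.414  0.009]
ph [ 0.504 -0.27   0.009]
ps [0.695 0.327 0.15 ]
ps [0.688 0.131 0.15 ]
ps [0.443 0.14  0.15 ]
ps [0.451 0.335 0.15 ]
t 0.1 p [ 0.145  -0.5301  0.2386] r [-3.14  -0.     0.267] F [-1.09  0.58  0.18] op 1.001 q [-1.51  0.26  1.54 -0.    1.35 -0.2 ]
```

```bash
cat >> h.py <<'E'
from scipy.spatial.transform import Rotation as Ro
def delta(P,yaw_deg=None):
    s=st();R=Ro.from_euler("xyz",s["tool_rot"]).as_matrix()
    print("tool delta",(R.T@(np.array(P)-s["position"])).round(4))
    if yaw_deg is not None:print("spin",(-(yaw_deg-np.degrees(s["tool_rot"][2])+180)%360-180).round(2) if 0 else -((yaw_deg-np.degrees(s["tool_rot"][2])+180)%360-180))
E
python3 -c "
from h import *
delta([.546,-.137,.235],87.4)"
```

```text
t 0.1 p [ 0.145  -0.5301  0.2386] r [-3.14  -0.     0.267] F [-1.09  0.58  0.18] op 1.001 q [-1.51  0.26  1.54 -0.    1.35 -0.2 ]
tool delta [ 0.4905 -0.2734  0.0042]
spin -72.11370214048338
```

apply_moves(
  increments=[
    {"dx": 0.04, "dy": -0.022, "grip": -1},
    {"dx": 0.04, "dy": -0.022, "grip": -1},
    {"dx": 0.04, "dy": -0.022, "grip": -1},
    {"dx": 0.04, "dy": -0.022, "grip": -1},
    {"dx": 0.04, "dy": -0.022, "grip": -1},
    {"dx": 0.04, "dy": -0.022, "grip": -1},
    {"dx": 0.04, "dy": -0.022, "grip": -1},
    {"dx": 0.04, "dy": -0.022, "grip": -1},
  ],
  grip_force=20,
)

```text
$.increments[0]: bad value
```

```bash
python3 -c "
from h import *
delta([.546,-.137,.235],87.4)"
```

```text
t 0.1 p [ 0.145  -0.5301  0.2386] r [-3.14  -0.     0.267] F [-1.09  0.58  0.18] op 1.001 q [-1.51  0.26  1.54 -0.    1.35 -0.2 ]
tool delta [ 0.4905 -0.2734  0.0042]
spin -72.11370214048338
```

apply_moves(
  increments=[
    {"dx": 0.04, "dy": -0.022, "dz": 0, "spin": 0, "grip": -1},
    {"dx": 0.04, "dy": -0.022, "dz": 0, "spin": 0, "grip": -1},
    {"dx": 0.04, "dy": -0.022, "dz": 0, "spin": 0, "grip": -1},
    {"dx": 0.04, "dy": -0.022, "dz": 0, "spin": 0, "grip": -1},
    {"dx": 0.04, "dy": -0.022, "dz": 0, "spin": 0, "grip": -1},
    {"dx": 0.04, "dy": -0.022, "dz": 0, "spin": 0, "grip": -1},
    {"dx": 0.04, "dy": -0.022, "dz": 0, "spin": 0, "grip": -1},
    {"dx": 0.04, "dy": -0.022, "dz": 0, "spin": 0, "grip": -1},
  ],
  grip_force=20,
)

```text
t: 0.9
position: [0.4116, -0.2711, 0.2351]
tool_rot: [-3.136, 0.002, 0.254]
force: [1.1, -0.1, 0.2]
opening: 0.002
```

```bash
python3 -c "
from h import *
delta([.546,-.137,.235],87.4)"
```

```text
t 0.9 p [ 0.4116 -0.2711  0.2351] r [-3.136e+00  2.000e-03  2.540e-01] F [ 1.07 -0.06  0.2 ] op 0.002 q [-0.81  0.16  1.67  0.    1.32  0.51]
tool delta [ 0.1638 -0.0959  0.0004]
spin -72.82076180465495
```

apply_moves(
  increments=[
    {"dx": 0.04, "dy": -0.024, "dz": 0, "spin": 0, "grip": -1},
    {"dx": 0.04, "dy": -0.024, "dz": 0, "spin": 0, "grip": -1},
    {"dx": 0.04, "dy": -0.024, "dz": 0, "spin": 0, "grip": -1},
    {"dx": 0.04, "dy": -0.024, "dz": 0, "spin": 0, "grip": -1},
    {"dx": 0, "dy": 0, "dz": 0, "spin": -8.5, "grip": -1},
    {"dx": 0, "dy": 0, "dz": 0, "spin": -8.5, "grip": -1},
    {"dx": 0, "dy": 0, "dz": 0, "spin": -8.5, "grip": -1},
    {"dx": 0, "dy": 0, "dz": 0, "spin": -8.5, "grip": -1},
  ],
)

```text
t: 1.7
position: [0.5496, -0.1226, 0.2314]
tool_rot: [-3.13, -0.002, 0.86]
force: [0.7, 0.4, 0.7]
opening: 0.0
```

apply_moves(
  increments=[
    {"dx": 0, "dy": 0, "dz": 0, "spin": -8.5, "grip": -1},
    {"dx": 0, "dy": 0, "dz": 0, "spin": -8.5, "grip": -1},
    {"dx": 0, "dy": 0, "dz": 0, "spin": -8.5, "grip": -1},
    {"dx": 0, "dy": 0, "dz": 0, "spin": -8.5, "grip": -1},
  ],
)

```text
t: 2.1
position: [0.5486, -0.1215, 0.2291]
tool_rot: [-3.128, -0.01, 1.459]
force: [-0.4, -0.5, -0.6]
opening: 0.0
```

```bash
python3 -c "
from h import *
delta([.546,-.137,.064],87.4)"
```

```text
t 2.1 p [ 0.5486 -0.1215  0.2291] r [-3.128 -0.01   1.459] F [-0.45 -0.46 -0.65] op 0.0 q [-0.42  0.3   1.51  0.01  1.35 -0.31]
tool delta [-0.0173  0.0013  0.1649]
spin -3.82030181371573
```

apply_moves(
  increments=[
    {"dx": -0.017, "dy": 0, "dz": 0.03, "spin": -3.8, "grip": -1},
    {"dx": 0, "dy": 0, "dz": 0.04, "spin": 0, "grip": -1},
    {"dx": 0, "dy": 0, "dz": 0.04, "spin": 0, "grip": -1},
    {"dx": 0, "dy": 0, "dz": 0.04, "spin": 0, "grip": -1},
    {"dx": 0, "dy": 0, "dz": 0, "spin": 0, "grip": -1},
    {"dx": 0, "dy": 0, "dz": 0, "spin": 0, "grip": -1},
  ],
)

```text
t: 2.7
position: [0.5458, -0.1376, 0.0754]
tool_rot: [-3.131, -0.01, 1.533]
force: [0.6, -0.4, -0.2]
opening: 0.001
```

```bash
python3 -c "
from h import *
delta([.549,-.077,.064],87.4)
for n in('side','top'):cv2.imwrite('pics/%s1.png'%n,capture(n)[:,:,::-1])"
```

```text
t 2.7 p [ 0.5458 -0.1376  0.0754] r [-3.131 -0.01   1.533] F [ 0.62 -0.39 -0.25] op 0.001 q [-0.45  0.45  1.7   0.01  1.01 -0.41]
tool delta [0.0605 0.0011 0.012 ]
spin 0.44391352901052983
```

View pics/side1.png

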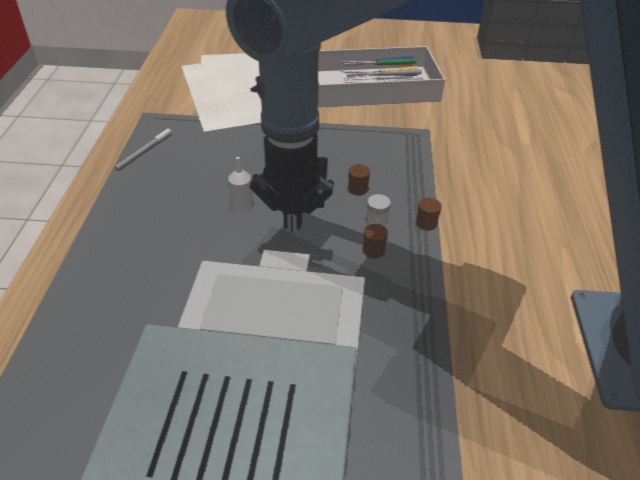

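The side view shows the shut fingers at about (293,222), just in front of the tab (285,258). I'll approach slowly from here.

apply_moves(
  increments=[
    {"dx": 0.015, "dy": 0, "dz": 0.01, "spin": 0, "grip": -1},
    {"dx": 0.015, "dy": 0, "dz": 0, "spin": 0, "grip": -1},
    {"dx": 0.008, "dy": 0, "dz": 0, "spin": 0, "grip": -1},
    {"dx": 0.004, "dy": 0, "dz": 0, "spin": 0, "grip": -1},
    {"dx": 0, "dy": 0, "dz": 0, "spin": 0, "grip": -1},
  ],
)

```text
t: 3.3
position: [0.5514, -0.092, 0.072]
tool_rot: [3.14, -0.006, 1.535]
force: [-0.4, 0.2, 0.3]
opening: -0.002
```

apply_moves(
  increments=[
    {"dx": 0.002, "dy": 0, "dz": 0, "spin": 0, "grip": -1},
    {"dx": 0.002, "dy": 0, "dz": 0, "spin": 0, "grip": -1},
  ],
)

```text
t: 3.5
position: [0.552, -0.0884, 0.0727]
tool_rot: [3.139, -0.004, 1.536]
force: [-2.0, -7.7, -2.2]
opening: 0.002
```

apply_moves(
  increments=[
    {"dx": 0.002, "dy": 0, "dz": 0, "spin": 0, "grip": -1},
    {"dx": 0.002, "dy": 0, "dz": 0, "spin": 0, "grip": -1},
  ],
)

```text
t: 3.7
position: [0.552, -0.0884, 0.0727]
tool_rot: [3.139, 0.002, 1.536]
force: [-1.9, -7.0, 0.8]
opening: 0.003
```

Contact at y≈−0.088, with 2 mm of command giving about 7 N. Next I'll try a friction lift.

apply_moves(
  increments=[
    {"dx": 0.002, "dy": 0, "dz": -0.002, "spin": 0, "grip": -1},
    {"dx": 0.002, "dy": 0, "dz": -0.002, "spin": 0, "grip": -1},
  ],
)

```text
t: 3.9
position: [0.5519, -0.0884, 0.0764]
tool_rot: [3.14, 0.007, 1.536]
force: [-0.8, -6.7, -1.0]
opening: -0.002
```

apply_moves(
  increments=[
    {"dx": 0.002, "dy": 0, "dz": -0.002, "spin": 0, "grip": -1},
    {"dx": 0.002, "dy": 0, "dz": -0.002, "spin": 0, "grip": -1},
  ],
)

```text
t: 4.1
position: [0.5519, -0.0882, 0.0801]
tool_rot: [3.14, 0.012, 1.535]
force: [-1.0, -6.1, -1.3]
opening: -0.001
```

```bash
cat >> h.py <<'E'
def snap(tag,box=None,f=3,n="side"):
    im=capture(n)[:,:,::-1]
    if box: x0,y0,x1,y1=box;im=cv2.resize(im[y0:y1,x0:x1],None,fx=f,fy=f,interpolation=cv2.INTER_CUBIC)
    cv2.imwrite(f"pics/{tag}.png",im)
E
python3 -c "
from h import *
st();snap('s2',(170,180,390,360),3.3);st()"
```

```text
t 4.1 p [ 0.5519 -0.0882  0.0801] r [3.14  0.012 1.535] F [-0.99 -6.1  -1.33] op -0.001 q [-0.35  0.43  1.72 -0.01  0.99 -0.31]
t 4.15 p [ 0.5519 -0.0882  0.0804] r [3.14  0.013 1.535] F [-1.26 -5.51 -0.65] op -0.0 q [-0.35  0.43  1.72 -0.01  0.99 -0.31]
```

View pics/s2.png

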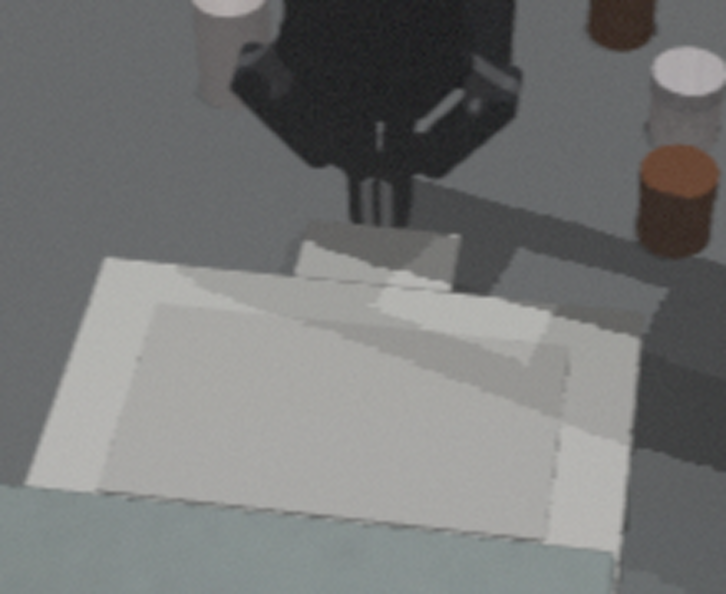

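```bash
python3 -c "
from h import *
for z in(.070,.073,.076,.080,.084,.088):print(z,proj('side',[.5837,-.0782,z]).round(1),proj('side',[.5141,-.0753,z]).round(1))
a=cv2.imread('pics/side0.png')[235:285,240:330];b=capture('side')[235:285,240:330,::-1]
cv2.imwrite('pics/cmp.png',cv2.resize(np.hstack([a,b]),None,fx=4.4,fy=4.4,interpolation=cv2.INTER_CUBIC))"
```

```text
0.07 [261.7 252.2] [307.5 256.6]
0.073 [261.6 250.7] [307.5 255.2]
0.076 [261.5 249.3] [307.5 253.8]
0.08 [261.4 247.4] [307.5 251.9]
0.084 [261.3 245.5] [307.5 250. ]
0.088 [261.1 243.6] [307.6 248. ]
```

View pics/cmp.png

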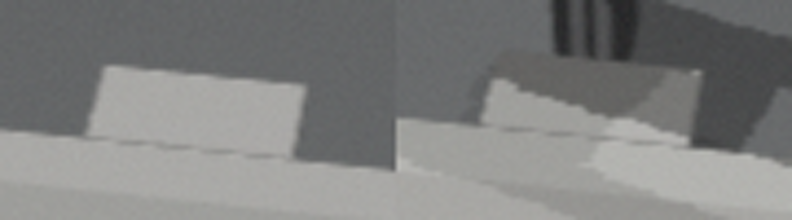

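Comparing the tab before and now, its front corners rose about 3 px (≈6 mm). So the lid follows the finger, and I'll continue along the arc.

apply_moves(
  increments=[
    {"dx": 0.002, "dy": 0, "dz": -0.004, "spin": 0, "grip": -1},
    {"dx": 0.002, "dy": 0, "dz": -0.004, "spin": 0, "grip": -1},
    {"dx": 0.0022, "dy": 0, "dz": -0.004, "spin": 0, "grip": -1},
    {"dx": 0.0023, "dy": 0, "dz": -0.004, "spin": 0, "grip": -1},
  ],
)

```text
t: 4.6
position: [0.552, -0.0868, 0.0957]
tool_rot: [3.141, 0.022, 1.533]
force: [0.4, -6.3, -0.9]
opening: 0.003
```

apply_moves(
  increments=[
    {"dx": 0.0025, "dy": 0, "dz": -0.004, "spin": 0, "grip": -1},
    {"dx": 0.0025, "dy": 0, "dz": -0.004, "spin": 0, "grip": -1},
    {"dx": 0.0026, "dy": 0, "dz": -0.004, "spin": 0, "grip": -1},
    {"dx": 0.0027, "dy": 0, "dz": -0.004, "spin": 0, "grip": -1},
  ],
)

```text
t: 5.0
position: [0.5521, -0.084, 0.1119]
tool_rot: [-3.141, 0.032, 1.53]
force: [-1.7, -5.3, -0.6]
opening: -0.0
```

```bash
python3 -c "
from h import *
st();snap('s3',(170,180,390,360),3.3)"
```

```text
t 5.0 p [ 0.5521 -0.084   0.1119] r [-3.141  0.032  1.53 ] F [-1.68 -5.33 -0.61] op -0.0 q [-0.33  0.39  1.69 -0.04  1.06 -0.27]
```

View pics/s3.png

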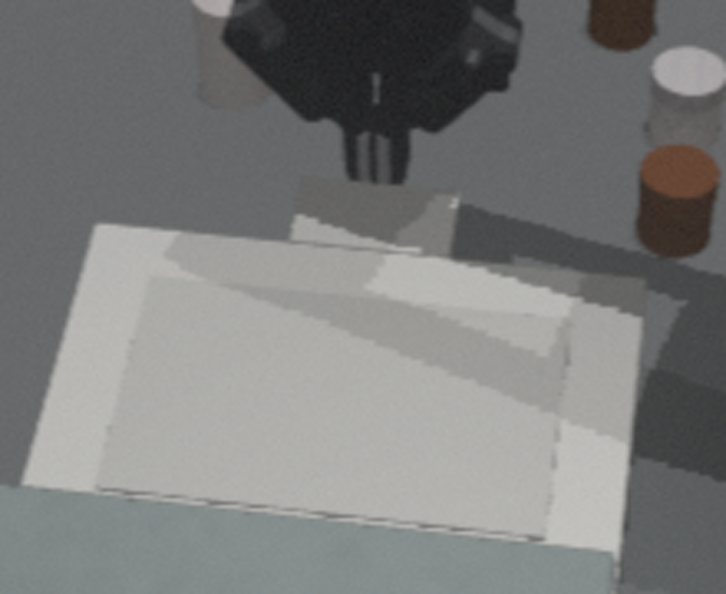

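apply_moves(
  increments=[
    {"dx": 0.0035, "dy": 0, "dz": -0.006, "spin": 0, "grip": -1},
    {"dx": 0.0042, "dy": 0, "dz": -0.0077, "spin": 0, "grip": -1},
    {"dx": 0.0044, "dy": 0, "dz": -0.0076, "spin": 0, "grip": -1},
    {"dx": 0.0047, "dy": 0, "dz": -0.0075, "spin": 0, "grip": -1},
  ],
)

```text
t: 5.45
position: [0.5525, -0.0749, 0.1413]
tool_rot: [-3.14, 0.045, 1.527]
force: [-1.0, -4.9, -0.0]
opening: 0.002
```

```bash
python3 -c "
from h import *
st();snap('s4',(170,150,390,330),3.3)"
```

```text
t 5.45 p [ 0.5525 -0.0749  0.1413] r [-3.14   0.045  1.527] F [-0.98 -4.95 -0.02] op 0.002 q [-0.31  0.35  1.66 -0.05  1.12 -0.24]
```

View pics/s4.png

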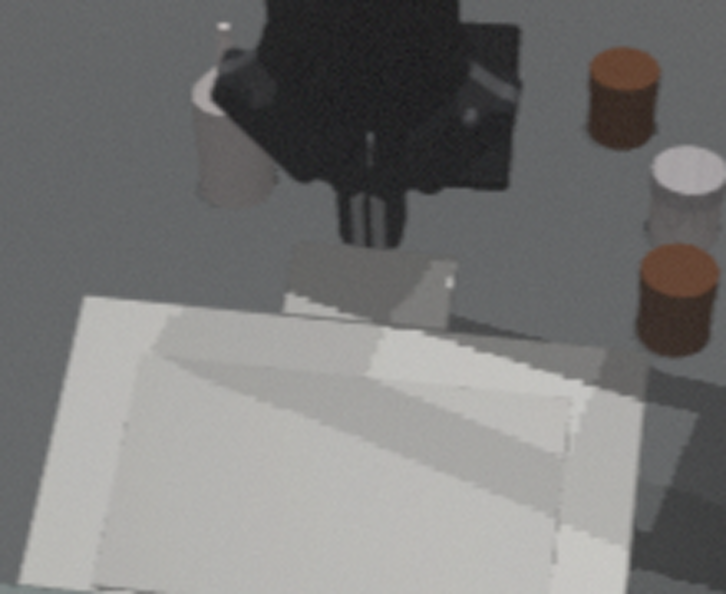

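apply_moves(
  increments=[
    {"dx": 0.0051, "dy": 0, "dz": -0.0074, "spin": 0, "grip": -1},
    {"dx": 0.0054, "dy": 0, "dz": -0.0072, "spin": 0, "grip": -1},
    {"dx": 0.0057, "dy": 0, "dz": -0.0071, "spin": 0, "grip": -1},
    {"dx": 0.006, "dy": 0, "dz": -0.0069, "spin": 0, "grip": -1},
    {"dx": 0.0062, "dy": 0, "dz": -0.0067, "spin": 0, "grip": -1},
  ],
)

```text
t: 6.0
position: [0.5534, -0.0548, 0.1787]
tool_rot: [-3.14, 0.061, 1.523]
force: [-0.7, -5.3, 1.4]
opening: 0.002
```

```bash
python3 -c "
from h import *
s=st();p=s['position'];print(np.arctan2(p[2]-.0727,.185-(p[1]+.0884)))"
```

```text
t 6.0 p [ 0.5534 -0.0548  0.1787] r [-3.14   0.061  1.523] F [-0.73 -5.27  1.41] op 0.002 q [-0.26  0.32  1.61 -0.06  1.2  -0.19]
0.6108067476469601
```

apply_moves(
  increments=[
    {"dx": 0.0065, "dy": 0, "dz": -0.0064, "spin": 0, "grip": -1},
    {"dx": 0.0067, "dy": 0, "dz": -0.0062, "spin": 0, "grip": -1},
    {"dx": 0.007, "dy": 0, "dz": -0.006, "spin": 0, "grip": -1},
    {"dx": 0.0073, "dy": 0, "dz": -0.0057, "spin": 0, "grip": -1},
    {"dx": 0.0075, "dy": 0, "dz": -0.0055, "spin": 0, "grip": -1},
  ],
)

```text
t: 6.5
position: [0.5547, -0.0273, 0.21]
tool_rot: [-3.141, 0.077, 1.518]
force: [-1.1, -4.9, 3.6]
opening: 0.003
```

```bash
python3 -c "
from h import *
s=st();p=s['position'];a=[p[2]-.0727,.185-(p[1]+.0884)];print(np.arctan2(*a),np.hypot(*a));snap('s5',(150,100,400,300),3)"
```

```text
t 6.5 p [ 0.5547 -0.0273  0.21  ] r [-3.141  0.077  1.518] F [-1.07 -4.91  3.6 ] op 0.003 q [-0.2   0.29  1.57 -0.08  1.27 -0.13]
0.8369525198705388 0.18494872473405885
```

View pics/s5.png

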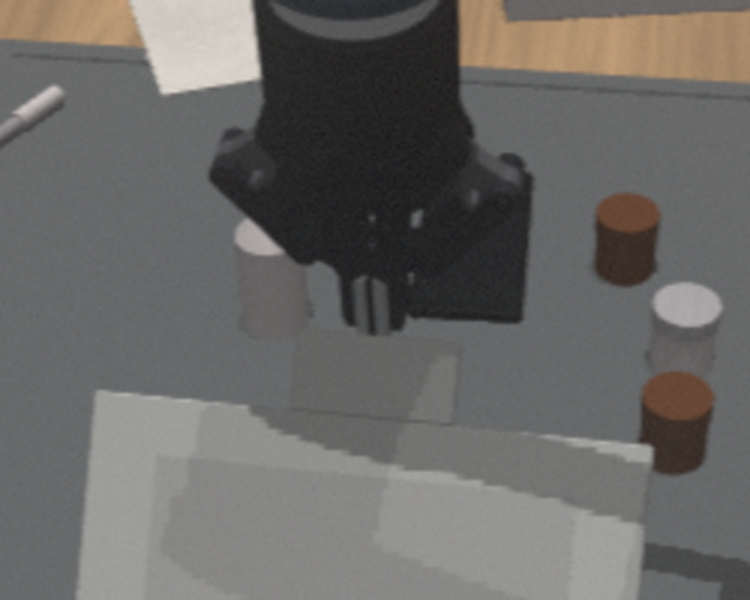

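apply_moves(
  increments=[
    {"dx": 0.0072, "dy": 0, "dz": -0.0064, "spin": 0, "grip": -1},
    {"dx": 0.0075, "dy": 0, "dz": -0.006, "spin": 0, "grip": -1},
    {"dx": 0.0077, "dy": 0, "dz": -0.0056, "spin": 0, "grip": -1},
    {"dx": 0.0078, "dy": 0, "dz": -0.0053, "spin": 0, "grip": -1},
    {"dx": 0.008, "dy": 0, "dz": -0.0048, "spin": 0, "grip": -1},
  ],
)

```text
t: 7.05
position: [0.557, 0.0132, 0.2377]
tool_rot: [-3.141, 0.08, 1.515]
force: [-1.2, -2.9, 2.9]
opening: -0.002
```

```bash
python3 -c "
from h import *
s=st();p=s['position'];a=[p[2]-.0727,.185-(p[1]+.0884)];print(np.arctan2(*a),np.hypot(*a))"
```

```text
t 7.05 p [0.557  0.0132 0.2377] r [-3.141  0.08   1.515] F [-1.16 -2.93  2.93] op -0.002 q [-0.13  0.28  1.51 -0.08  1.34 -0.05]
1.102662225785546 0.1849334522730684
```

apply_moves(
  increments=[
    {"dx": 0.0085, "dy": 0, "dz": -0.003, "spin": 0, "grip": -1},
    {"dx": 0.0085, "dy": 0, "dz": -0.002, "spin": 0, "grip": -1},
    {"dx": 0.0085, "dy": 0, "dz": -0.001, "spin": 0, "grip": -1},
    {"dx": 0.0085, "dy": 0, "dz": -0.001, "spin": 0, "grip": -1},
  ],
)

```text
t: 7.45
position: [0.5596, 0.0519, 0.2429]
tool_rot: [3.14, 0.078, 1.516]
force: [-0.3, -0.9, 0.1]
opening: -0.001
```

```bash
python3 -c "
from h import *
s=st();p=s['position'];a=[p[2]-.0727,.185-(p[1]+.0884)];print(np.arctan2(*a),np.hypot(*a));snap('s6')"
```

```text
t 7.45 p [0.5596 0.0519 0.2429] r [3.14  0.078 1.516] F [-0.25 -0.94  0.13] op -0.001 q [-0.06  0.29  1.49 -0.08  1.36  0.01]
1.3141178120079673 0.17591516062233759
```

View pics/s6.png

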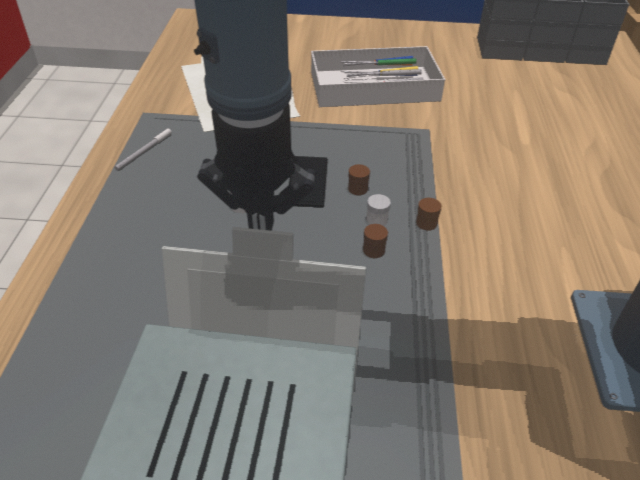

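apply_moves(
  increments=[
    {"dx": 0.008, "dy": 0, "dz": 0, "spin": 0, "grip": -1},
    {"dx": 0.008, "dy": 0, "dz": 0.001, "spin": 0, "grip": -1},
    {"dx": 0.008, "dy": 0, "dz": 0.001, "spin": 0, "grip": -1},
    {"dx": 0.008, "dy": 0, "dz": 0.001, "spin": 0, "grip": -1},
  ],
)

```text
t: 7.9
position: [0.561, 0.0878, 0.236]
tool_rot: [-3.141, 0.076, 1.517]
force: [-1.7, -1.4, 0.8]
opening: 0.003
```

apply_moves(
  increments=[
    {"dx": 0.008, "dy": 0, "dz": 0.001, "spin": 0, "grip": -1},
    {"dx": 0.008, "dy": 0, "dz": 0.001, "spin": 0, "grip": -1},
    {"dx": 0.008, "dy": 0, "dz": 0.001, "spin": 0, "grip": -1},
  ],
)

```text
t: 8.2
position: [0.5621, 0.1139, 0.2301]
tool_rot: [-3.14, 0.076, 1.517]
force: [0.2, 0.8, 0.3]
opening: -0.002
```

```bash
python3 -c "
from h import *
s=st();p=s['position'];snap('s7')"
```

```text
t 8.2 p [0.5621 0.1139 0.2301] r [-3.14   0.076  1.517] F [0.25 0.78 0.27] op -0.002 q [ 0.05  0.32  1.47 -0.08  1.36  0.12]
```

View pics/s7.png

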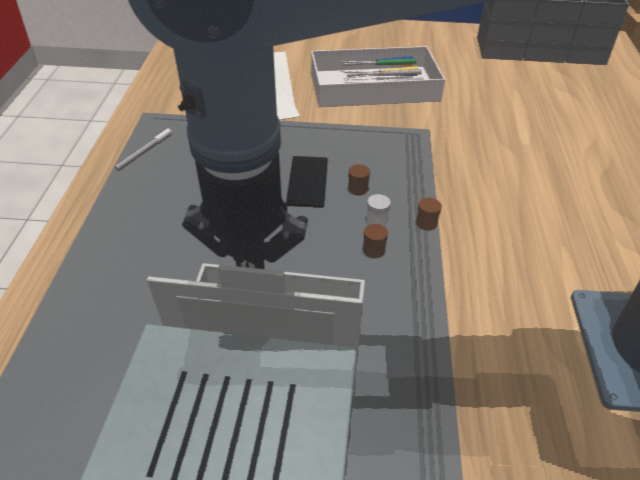

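apply_moves(
  increments=[
    {"dx": 0.006, "dy": 0, "dz": 0.002, "spin": 0, "grip": -1},
    {"dx": 0.005, "dy": 0, "dz": 0.002, "spin": 0, "grip": -1},
  ],
)

```text
t: 8.45
position: [0.5626, 0.1266, 0.2247]
tool_rot: [-3.14, 0.075, 1.518]
force: [-0.5, -0.2, 0.0]
opening: -0.0
```

apply_moves(
  increments=[
    {"dx": 0.004, "dy": 0, "dz": 0.001, "spin": 0, "grip": -1},
    {"dx": 0.004, "dy": 0, "dz": 0.001, "spin": 0, "grip": -1},
  ],
)

```text
t: 8.65
position: [0.5629, 0.1352, 0.2216]
tool_rot: [-3.14, 0.075, 1.518]
force: [-0.2, -0.4, 1.1]
opening: -0.002
```

apply_moves(
  increments=[
    {"dx": 0.003, "dy": 0, "dz": 0.001, "spin": 0, "grip": -1},
    {"dx": 0.003, "dy": 0, "dz": 0.001, "spin": 0, "grip": -1},
  ],
)

```text
t: 8.85
position: [0.5632, 0.1378, 0.2205]
tool_rot: [-3.14, 0.083, 1.517]
force: [-5.5, -14.9, 12.9]
opening: 0.003
```

Stop felt: the force jumped. I'm backing off now.

apply_moves(
  increments=[
    {"dx": -0.006, "dy": 0, "dz": -0.002, "spin": 0, "grip": -1},
  ],
)

```text
t: 8.95
position: [0.5627, 0.1319, 0.2231]
tool_rot: [-3.14, 0.084, 1.518]
force: [-0.2, -0.3, -0.6]
opening: -0.001
```

```bash
python3 -c "
from h import *
s=st();snap('s8')"
```

```text
t 8.95 p [0.5627 0.1319 0.2231] r [-3.14   0.084  1.518] F [-0.24 -0.33 -0.59] op -0.001 q [ 0.09  0.34  1.47 -0.08  1.35  0.16]
```

View pics/s8.png

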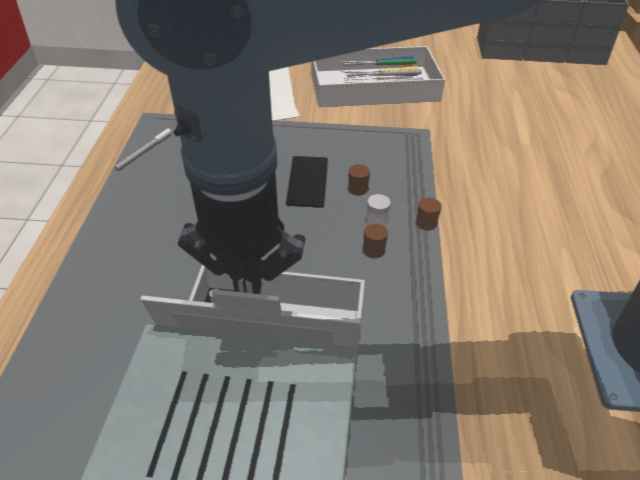

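Against the supply at (255,325), the lid is leaning and the fingers are free. I'll retreat forward and check.

apply_moves(
  increments=[
    {"dx": -0.02, "dy": 0, "dz": -0.004, "spin": 0, "grip": -1},
    {"dx": -0.04, "dy": 0, "dz": -0.004, "spin": 0, "grip": -1},
    {"dx": -0.04, "dy": 0, "dz": 0, "spin": 0, "grip": -1},
    {"dx": -0.04, "dy": 0, "dz": 0, "spin": 0, "grip": -1},
    {"dx": -0.04, "dy": 0, "dz": 0, "spin": 0, "grip": 0.4},
    {"dx": -0.04, "dy": 0, "dz": 0, "spin": 0, "grip": 0.4},
  ],
)

```text
t: 9.6
position: [0.5522, -0.0881, 0.2494]
tool_rot: [3.14, 0.078, 1.525]
force: [0.4, 0.6, -0.2]
opening: 0.331
```

```bash
python3 -c "
from h import *
snap('s9');snap('t9',n='top');delta([.4087,-.2475,.15],87.4)"
```

```text
t 9.7 p [ 0.5524 -0.0916  0.2497] r [3.14 0.08 1.52] F [-0.09  0.76  0.64] op 0.504 q [-0.32  0.26  1.5  -0.08  1.35 -0.25]
tool delta [-0.1546 -0.1358  0.1121]
spin -0.33786688209349336
```

View pics/s9.png

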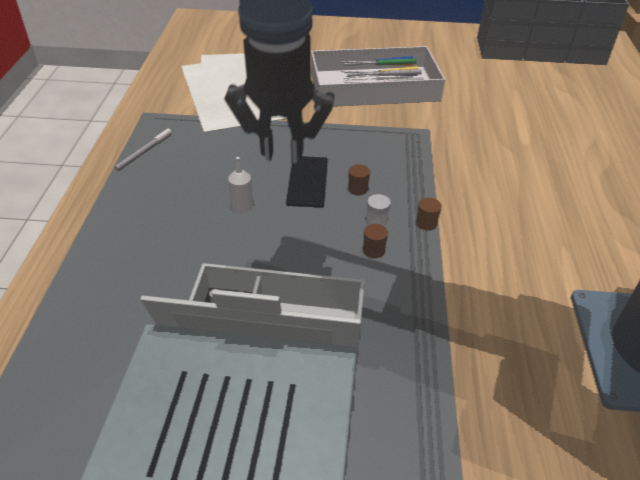

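View pics/t9.png

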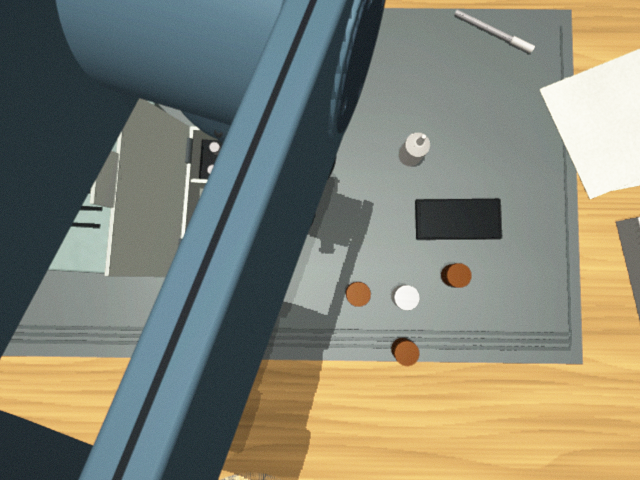

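The lid stays leaning with the robot off it, at rows 297–345 in the side view, and the dropper and phone are unchanged. On to the jar.

apply_moves(
  increments=[
    {"dx": -0.036, "dy": -0.032, "dz": 0.01, "spin": 0, "grip": 0.4},
    {"dx": -0.036, "dy": -0.032, "dz": 0.015, "spin": 0, "grip": 0.4},
    {"dx": -0.036, "dy": -0.032, "dz": 0.02, "spin": 0, "grip": 0.4},
    {"dx": -0.036, "dy": -0.032, "dz": 0.02, "spin": 0, "grip": 0.4},
    {"dx": 0, "dy": 0, "dz": 0.01, "spin": 0, "grip": 0.4},
    {"dx": 0, "dy": 0, "dz": 0, "spin": 0, "grip": 0.4},
  ],
)

```text
t: 10.3
position: [0.4204, -0.2315, 0.1854]
tool_rot: [3.132, 0.077, 1.517]
force: [-0.1, 0.1, 0.2]
opening: 0.702
```

```bash
python3 -c "
from h import *
snap('s10',(260,80,460,260),3.3);delta([.408,-.247,.075],87.4)"
```

```text
t 10.35 p [ 0.4209 -0.2315  0.1861] r [3.132 0.078 1.518] F [0.23 0.56 0.31] op 0.7 q [-0.69  0.15  1.81 -0.06  1.12 -0.62]
tool delta [-0.0075 -0.0132  0.1119]
spin -0.42903455182093353
```

View pics/s10.png

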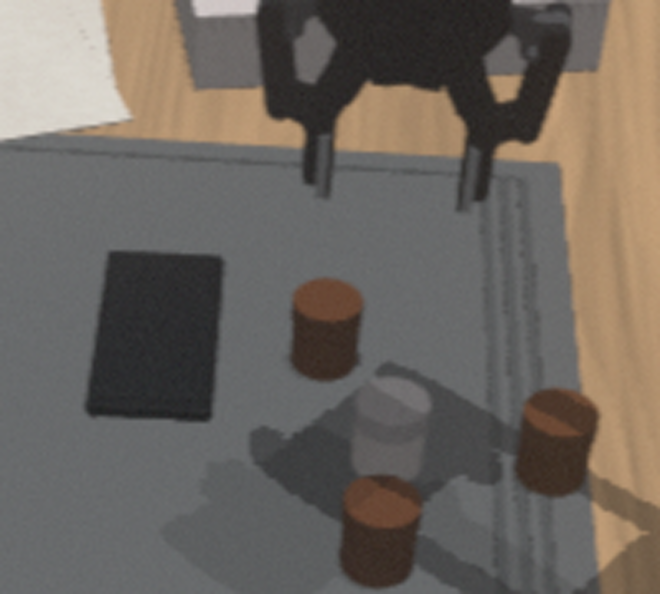

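The gripper straddles the jar, its mid at crop x≈395 against jar x≈393. Descending.

apply_moves(
  increments=[
    {"dx": -0.0075, "dy": -0.013, "dz": 0.03, "spin": 0, "grip": 0.4},
    {"dx": 0, "dy": 0, "dz": 0.035, "spin": 0, "grip": 0.4},
    {"dx": 0, "dy": 0, "dz": 0.03, "spin": 0, "grip": 0.4},
    {"dx": 0, "dy": 0, "dz": 0, "spin": 0, "grip": 0.4},
  ],
)

```text
t: 10.75
position: [0.4159, -0.2442, 0.0939]
tool_rot: [3.121, 0.082, 1.524]
force: [-0.3, 0.8, 1.0]
opening: 0.706
```

```bash
python3 -c "
from h import *
snap('s11',(260,80,460,260),3.3);delta([.408,-.247,.024],87.4)"
```

```text
t 10.8 p [ 0.4171 -0.245   0.0958] r [3.119 0.084 1.525] F [-0.3  -0.71  0.75] op 0.698 q [-0.72  0.26  1.93 -0.07  0.88 -0.64]
tool delta [ 0.0036 -0.0106  0.0715]
spin -0.049658586368991564
```

View pics/s11.png

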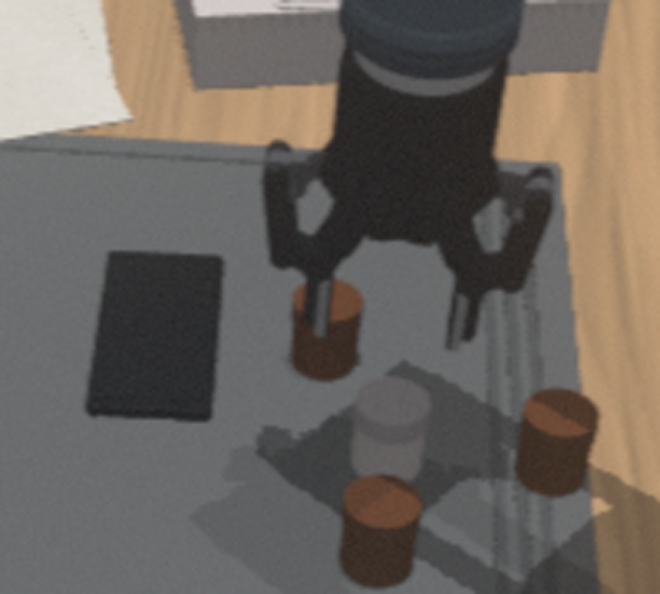

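apply_moves(
  increments=[
    {"dx": 0.002, "dy": -0.01, "dz": 0.005, "spin": 0, "grip": 0.4},
    {"dx": 0, "dy": 0, "dz": 0.015, "spin": 0, "grip": 0.4},
    {"dx": 0, "dy": 0, "dz": 0, "spin": 0, "grip": 0.4},
  ],
)

```text
t: 11.1
position: [0.4108, -0.2441, 0.0796]
tool_rot: [3.113, 0.089, 1.529]
force: [-0.1, -0.9, -0.6]
opening: 0.698
```

```bash
python3 -c "
from h import *
delta([.408,-.247,.024],87.4)"
```

```text
t 11.1 p [ 0.4108 -0.2441  0.0796] r [3.113 0.089 1.529] F [-0.09 -0.91 -0.6 ] op 0.698 q [-0.73  0.27  1.97 -0.07  0.82 -0.65]
tool delta [ 0.0019 -0.0043  0.0555]
spin 0.19239608858040924
```

apply_moves(
  increments=[
    {"dx": 0.001, "dy": -0.003, "dz": 0.014, "spin": 0, "grip": 0.4},
    {"dx": 0, "dy": 0, "dz": 0.014, "spin": 0, "grip": 0.4},
    {"dx": 0, "dy": 0, "dz": 0.014, "spin": 0, "grip": 0.4},
    {"dx": 0, "dy": 0, "dz": 0.006, "spin": 0, "grip": 0.4},
    {"dx": 0, "dy": 0, "dz": 0, "spin": 0, "grip": 0.4},
  ],
)

```text
t: 11.6
position: [0.4133, -0.2493, 0.0385]
tool_rot: [3.102, 0.097, 1.531]
force: [-0.3, -0.3, 1.0]
opening: 0.699
```

```bash
python3 -c "
from h import *
delta([.408,-.247,.024],87.4);snap('s12',(300,130,460,260),4)"
```

```text
t 11.6 p [ 0.4133 -0.2493  0.0385] r [3.102 0.097 1.531] F [-0.27 -0.26  1.05] op 0.699 q [-0.74  0.34  2.   -0.08  0.7  -0.64]
tool delta [ 0.0035 -0.0059  0.014 ]
spin 0.29953239860225267
```

View pics/s12.png

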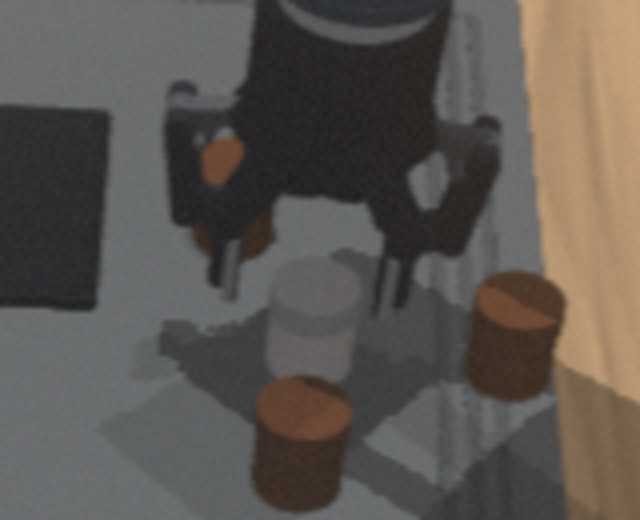

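```bash
python3 -c "
from h import *
for u,v,z in((357,204.5,.0305),(395.5,208.7,.0305),(379,201.3,.044)):print(ray('side',u,v,z).round(4))
print(proj('side',[.408,-.2475,.044]))
a=cv2.imread('pics/side0.png')[185:235,355:405];cv2.imwrite('pics/j.png',cv2.resize(a,None,fx=10,fy=10,interpolation=cv2.INTER_CUBIC))"
```

```text
[ 0.4429 -0.2503  0.0305]
[ 0.3758 -0.2456  0.0305]
[ 0.4056 -0.2466  0.044 ]
[377.61841727 200.86893961]
```

View pics/j.png

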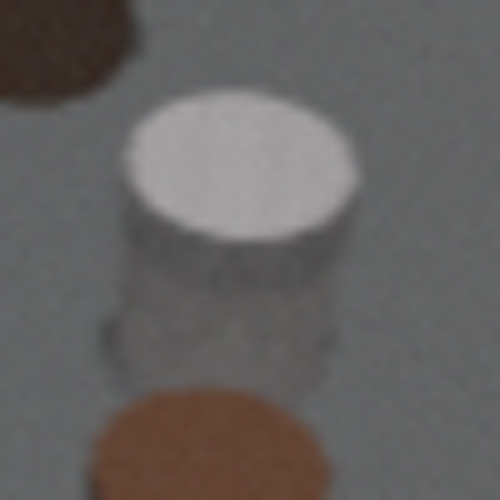

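apply_moves(
  increments=[
    {"dx": 0.002, "dy": -0.005, "dz": 0.003, "spin": 0, "grip": 0.4},
    {"dx": 0, "dy": 0, "dz": 0.008, "spin": 0, "grip": 0.4},
    {"dx": 0, "dy": 0, "dz": 0.004, "spin": 0, "grip": 0.4},
    {"dx": 0, "dy": 0, "dz": 0, "spin": 0, "grip": 0.4},
  ],
)

```text
t: 12.05
position: [0.4098, -0.2494, 0.0248]
tool_rot: [3.099, 0.101, 1.531]
force: [0.4, 0.6, 0.2]
opening: 0.703
```

```bash
python3 -c "
from h import *
delta([.407,-.247,.024],87.4)"
```

```text
t 12.05 p [ 0.4098 -0.2494  0.0248] r [3.099 0.101 1.531] F [0.44 0.57 0.17] op 0.703 q [-0.74  0.36  2.03 -0.08  0.66 -0.64]
tool delta [ 0.0024 -0.0029  0.0004]
spin 0.30243294605094206
```

apply_moves(
  increments=[
    {"dx": 0.002, "dy": -0.002, "dz": 0, "spin": 0, "grip": -0.05},
    {"dx": 0, "dy": 0, "dz": 0, "spin": 0, "grip": -0.3},
    {"dx": 0, "dy": 0, "dz": 0, "spin": 0, "grip": -0.5},
    {"dx": 0, "dy": 0, "dz": 0, "spin": 0, "grip": -1},
    {"dx": 0, "dy": 0, "dz": 0, "spin": 0, "grip": -1},
    {"dx": 0, "dy": 0, "dz": 0, "spin": 0, "grip": -1},
  ],
  grip_force=25,
)

```text
t: 12.65
position: [0.4074, -0.247, 0.0244]
tool_rot: [3.1, 0.1, 1.531]
force: [0.1, 0.2, 0.1]
opening: 0.448
```

```bash
python3 -c "
from h import *
delta([.408,-.247,.024],87.4);snap('s13',(300,130,460,260),4)"
```

```text
t 12.65 p [ 0.4074 -0.247   0.0244] r [3.1   0.1   1.531] F [0.11 0.21 0.12] op 0.448 q [-0.74  0.36  2.03 -0.08  0.65 -0.64]
tool delta [0.0001 0.0006 0.0004]
spin 0.30778884346375435
```

View pics/s13.png

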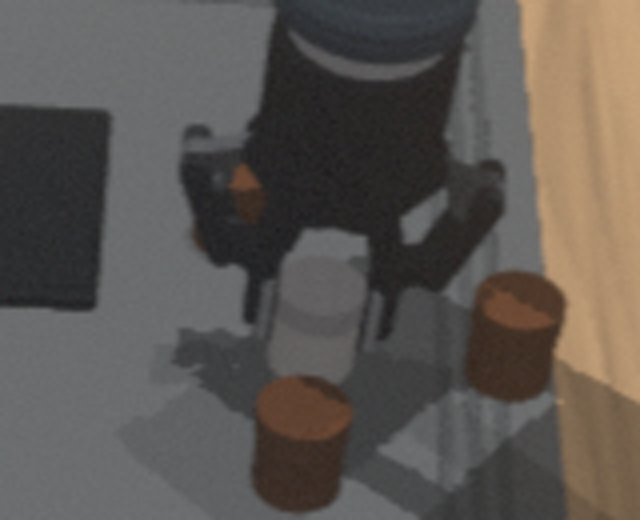

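Gripped: opening is 0.45 (38 mm), with the jar between the pads. Lifting.

apply_moves(
  increments=[
    {"dx": 0, "dy": 0, "dz": -0.005, "spin": 0, "grip": -1},
    {"dx": -0.001, "dy": 0, "dz": -0.015, "spin": 0, "grip": -1},
    {"dx": -0.002, "dy": 0, "dz": -0.025, "spin": 0, "grip": -1},
    {"dx": -0.002, "dy": 0, "dz": -0.03, "spin": 0, "grip": -1},
    {"dx": -0.002, "dy": 0, "dz": -0.03, "spin": 0, "grip": -1},
    {"dx": -0.002, "dy": 0, "dz": -0.025, "spin": 0, "grip": -1},
    {"dx": 0, "dy": 0, "dz": -0.01, "spin": 0, "grip": -1},
    {"dx": 0, "dy": 0, "dz": 0, "spin": 0, "grip": -1},
  ],
)

```text
t: 13.5
position: [0.401, -0.2407, 0.1704]
tool_rot: [3.101, 0.098, 1.531]
force: [-0.5, -0.2, -1.2]
opening: 0.447
```

```bash
python3 -c "
from h import *
snap('s14');snap('t14',n='top');delta([.513,.0145,.16],87.4)"
```

```text
t 13.6 p [ 0.4002 -0.2401  0.1685] r [3.103 0.096 1.531] F [-0.63 -0.27 -1.46] op 0.445 q [-0.74  0.13  1.89 -0.06  1.03 -0.68]
tool delta [ 0.2585  0.1031 -0.0124]
spin 0.3244183137098844
```

View pics/s14.png

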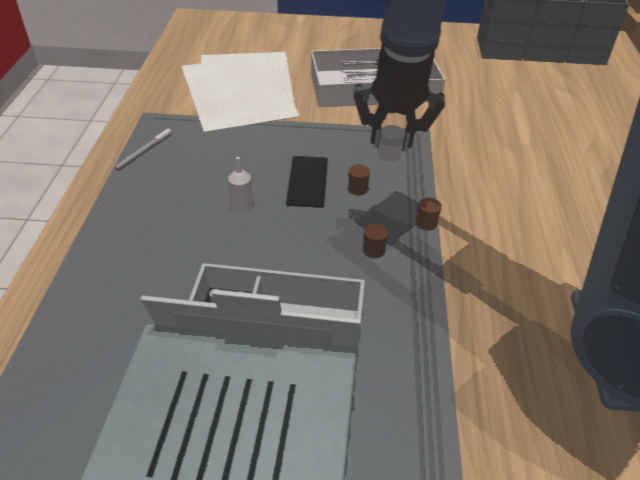

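View pics/t14.png

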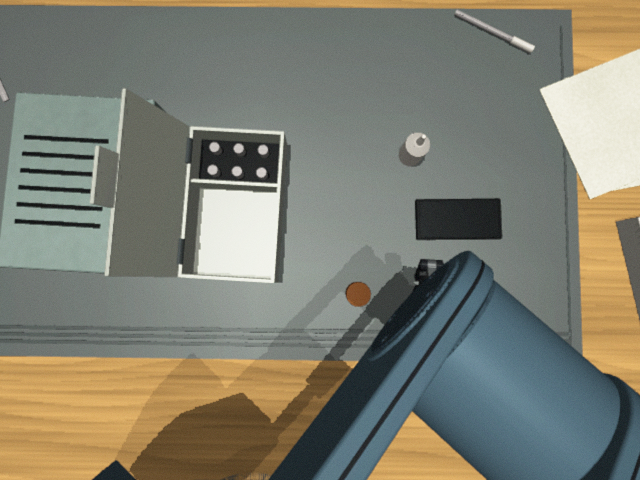

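Jar is held clear at (390,143). The top view shows the empty large bay at (197–276, 188–278) and the lid still leaning. I'll carry the jar there.

apply_moves(
  increments=[
    {"dx": 0.02, "dy": 0.008, "dz": 0, "spin": 0, "grip": -1},
    {"dx": 0.035, "dy": 0.014, "dz": 0, "spin": 0, "grip": -1},
    {"dx": 0.035, "dy": 0.014, "dz": 0, "spin": 0, "grip": -1},
    {"dx": 0.035, "dy": 0.014, "dz": 0, "spin": 0, "grip": -1},
    {"dx": 0.035, "dy": 0.014, "dz": 0, "spin": 0, "grip": -1},
    {"dx": 0.035, "dy": 0.014, "dz": 0, "spin": 0, "grip": -1},
    {"dx": 0.02, "dy": 0.008, "dz": 0, "spin": 0, "grip": -1},
    {"dx": 0, "dy": 0, "dz": 0, "spin": 0, "grip": -1},
  ],
)

```text
t: 14.4
position: [0.4914, -0.0205, 0.1361]
tool_rot: [3.125, 0.089, 1.528]
force: [0.4, -0.2, -0.8]
opening: 0.445
```

```bash
python3 -c "
from h import *
print('bay',ray('top',236.5,233,.005).round(3));delta([.513,.0145,.12],87.4)"
```

```text
bay [0.512 0.036 0.005]
t 14.4 p [ 0.4914 -0.0205  0.1361] r [3.125 0.089 1.528] F [ 0.41 -0.22 -0.76] op 0.445 q [-0.21  0.25  1.83 -0.1   1.04 -0.12]
tool delta [0.0372 0.0198 0.0132]
spin 0.13631552811901315
```

apply_moves(
  increments=[
    {"dx": 0.018, "dy": 0.01, "dz": -0.002, "spin": 0, "grip": -1},
    {"dx": 0.016, "dy": 0.008, "dz": -0.002, "spin": 0, "grip": -1},
    {"dx": 0, "dy": 0, "dz": 0, "spin": 0, "grip": -1},
    {"dx": 0, "dy": 0, "dz": 0, "spin": 0, "grip": -1},
  ],
)

```text
t: 14.8
position: [0.507, 0.0127, 0.131]
tool_rot: [3.138, 0.089, 1.531]
force: [-0.5, -0.7, -1.6]
opening: 0.444
```

```bash
python3 -c "
from h import *
delta([.513,.0145,.029],87.4);snap('s15',(140,90,400,300),3);"
```

```text
t 14.8 p [0.507  0.0127 0.131 ] r [3.138 0.089 1.531] F [-0.5  -0.68 -1.65] op 0.444 q [-0.13  0.29  1.78 -0.1   1.06 -0.04]
tool delta [0.0111 0.0055 0.1014]
spin 0.29333183404673946
```

View pics/s15.png

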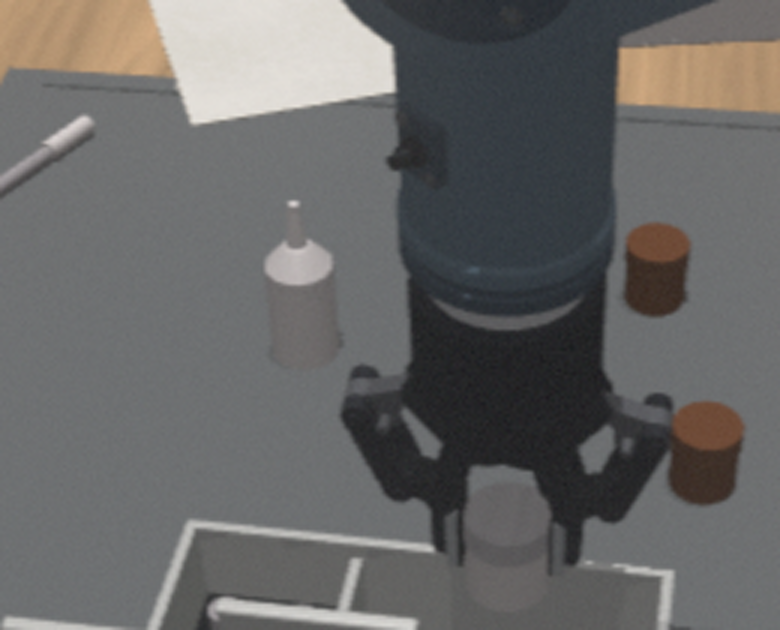

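apply_moves(
  increments=[
    {"dx": 0.006, "dy": 0.003, "dz": 0.015, "spin": 0, "grip": -1},
    {"dx": 0.003, "dy": 0, "dz": 0.02, "spin": 0, "grip": -1},
    {"dx": 0.002, "dy": 0, "dz": 0.02, "spin": 0, "grip": -1},
    {"dx": 0.001, "dy": 0, "dz": 0.015, "spin": 0, "grip": -1},
    {"dx": 0, "dy": 0, "dz": 0, "spin": 0, "grip": -1},
    {"dx": 0, "dy": 0, "dz": 0, "spin": 0, "grip": -1},
  ],
)

```text
t: 15.45
position: [0.508, 0.0119, 0.0577]
tool_rot: [3.14, 0.09, 1.524]
force: [2.0, 0.3, -1.1]
opening: 0.448
```

```bash
python3 -c "
from h import *
delta([.513,.0145,.029],87.4)"
```

```text
t 15.45 p [0.508  0.0119 0.0577] r [3.14  0.09  1.524] F [ 1.95  0.26 -1.14] op 0.448 q [-0.13  0.39  1.86 -0.12  0.89 -0.01]
tool delta [0.0054 0.0048 0.0283]
spin -0.08698258916444956
```

apply_moves(
  increments=[
    {"dx": 0.002, "dy": 0.002, "dz": 0.006, "spin": 0, "grip": -1},
    {"dx": 0.001, "dy": 0, "dz": 0.006, "spin": 0, "grip": -1},
    {"dx": 0.001, "dy": 0, "dz": 0.005, "spin": 0, "grip": -1},
    {"dx": 0, "dy": 0, "dz": 0.003, "spin": 0, "grip": -1},
  ],
)

```text
t: 15.85
position: [0.5121, 0.013, 0.0386]
tool_rot: [3.135, 0.091, 1.522]
force: [-0.6, 0.0, -0.6]
opening: 0.444
```

apply_moves(
  increments=[
    {"dx": 0, "dy": 0, "dz": 0.002, "spin": 0, "grip": -1},
  ],
)

```text
t: 15.95
position: [0.5121, 0.0129, 0.0363]
tool_rot: [3.135, 0.091, 1.523]
force: [0.4, -0.8, -0.5]
opening: 0.444
```

apply_moves(
  increments=[
    {"dx": 0, "dy": 0, "dz": 0.002, "spin": 0, "grip": -1},
  ],
)

```text
t: 16.05
position: [0.5121, 0.0128, 0.0342]
tool_rot: [3.135, 0.091, 1.523]
force: [0.4, -0.6, -1.0]
opening: 0.449
```

apply_moves(
  increments=[
    {"dx": 0, "dy": 0, "dz": 0.002, "spin": 0, "grip": -1},
  ],
)

```text
t: 16.15
position: [0.5122, 0.0126, 0.0321]
tool_rot: [3.135, 0.091, 1.523]
force: [0.2, 0.9, -1.3]
opening: 0.447
```

apply_moves(
  increments=[
    {"dx": 0, "dy": 0, "dz": 0.0015, "spin": 0, "grip": -1},
  ],
)

```text
t: 16.25
position: [0.5122, 0.0125, 0.0305]
tool_rot: [3.135, 0.091, 1.523]
force: [-0.6, 0.2, -2.1]
opening: 0.446
```

apply_moves(
  increments=[
    {"dx": 0, "dy": 0, "dz": 0.001, "spin": 0, "grip": -1},
  ],
)

```text
t: 16.35
position: [0.5122, 0.0124, 0.0294]
tool_rot: [3.135, 0.091, 1.523]
force: [0.1, 0.3, -1.8]
opening: 0.45
```

apply_moves(
  increments=[
    {"dx": 0, "dy": 0, "dz": 0.001, "spin": 0, "grip": -1},
  ],
)

```text
t: 16.45
position: [0.5124, 0.0125, 0.0287]
tool_rot: [3.134, 0.091, 1.523]
force: [-2.3, 3.7, 13.0]
opening: 0.442
```

apply_moves(
  increments=[
    {"dx": 0, "dy": 0, "dz": 0.001, "spin": 0, "grip": -1},
  ],
)

```text
t: 16.55
position: [0.5124, 0.0126, 0.0286]
tool_rot: [3.134, 0.091, 1.523]
force: [-3.3, 2.5, 14.5]
opening: 0.443
```

```bash
python3 -c "
from h import *
st();snap('s16',(180,150,380,320),3.5)"
```

```text
t 16.55 p [0.5124 0.0126 0.0286] r [3.134 0.091 1.523] F [-3.31  2.49 14.49] op 0.443 q [-0.13  0.44  1.87 -0.12  0.82 -0.  ]
```

View pics/s16.png

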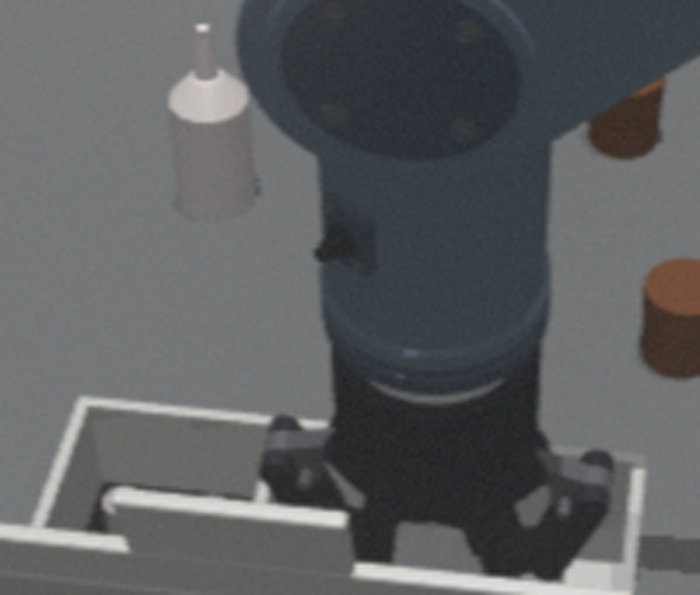

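Floor contact came at TCP z≈0.029, as predicted, with 14 N. I'll relax slightly, then open.

apply_moves(
  increments=[
    {"dx": 0, "dy": 0, "dz": 0, "spin": 0, "grip": -1},
    {"dx": 0, "dy": 0, "dz": 0, "spin": 0, "grip": 0.0},
    {"dx": 0, "dy": 0, "dz": 0, "spin": 0, "grip": 0.2},
    {"dx": 0, "dy": 0, "dz": 0, "spin": 0, "grip": 0.3},
    {"dx": 0, "dy": 0, "dz": 0, "spin": 0, "grip": 0.3},
  ],
)

```text
t: 17.1
position: [0.513, 0.0125, 0.0293]
tool_rot: [3.132, 0.091, 1.523]
force: [0.7, 0.5, 0.4]
opening: 0.646
```

```bash
python3 -c "
from h import *
st()"
```

```text
t 17.1 p [0.513  0.0125 0.0293] r [3.132 0.091 1.523] F [0.69 0.49 0.36] op 0.646 q [-0.13  0.44  1.87 -0.12  0.82 -0.  ]
```

apply_moves(
  increments=[
    {"dx": -0.001, "dy": 0, "dz": -0.01, "spin": 0, "grip": 0.3},
    {"dx": -0.002, "dy": 0, "dz": -0.02, "spin": 0, "grip": 0.3},
    {"dx": -0.003, "dy": 0, "dz": -0.03, "spin": 0, "grip": 0.3},
    {"dx": -0.003, "dy": 0, "dz": -0.035, "spin": 0, "grip": 0.3},
    {"dx": -0.003, "dy": 0, "dz": -0.035, "spin": 0, "grip": 0.3},
    {"dx": -0.01, "dy": 0, "dz": -0.03, "spin": 0, "grip": 0.3},
    {"dx": -0.04, "dy": 0, "dz": 0, "spin": 0, "grip": 0.3},
    {"dx": -0.04, "dy": 0, "dz": 0, "spin": 0, "grip": 0.3},
  ],
)

```text
t: 17.9
position: [0.5068, -0.0722, 0.2084]
tool_rot: [3.133, 0.09, 1.531]
force: [0.8, -0.4, -0.7]
opening: 0.652
```

apply_moves(
  increments=[
    {"dx": -0.04, "dy": 0.01, "dz": 0, "spin": 0, "grip": 0.3},
    {"dx": -0.04, "dy": 0.01, "dz": 0, "spin": 0, "grip": 0.3},
    {"dx": -0.04, "dy": 0.01, "dz": 0, "spin": 0, "grip": 0.3},
    {"dx": -0.04, "dy": 0, "dz": 0, "spin": 0, "grip": 0.3},
    {"dx": -0.04, "dy": 0, "dz": 0, "spin": 0, "grip": 0.3},
    {"dx": 0, "dy": 0, "dz": 0, "spin": 0, "grip": 0.3},
  ],
)

```text
t: 18.5
position: [0.5285, -0.2844, 0.2348]
tool_rot: [3.125, 0.095, 1.528]
force: [0.1, 0.6, -0.1]
opening: 0.649
```

```bash
python3 -c "
from h import *
st();snap('s17');snap('t17',n='top');st()"
```

```text
t 18.5 p [ 0.5285 -0.2844  0.2348] r [3.125 0.095 1.528] F [ 0.07  0.59 -0.05] op 0.649 q [-0.64  0.32  1.47 -0.07  1.29 -0.58]
t 18.6 p [ 0.5284 -0.2801  0.234 ] r [3.126 0.092 1.531] F [-0.09  1.3   0.25] op 0.647 q [-0.63  0.32  1.47 -0.07  1.29 -0.58]
```

View pics/s17.png

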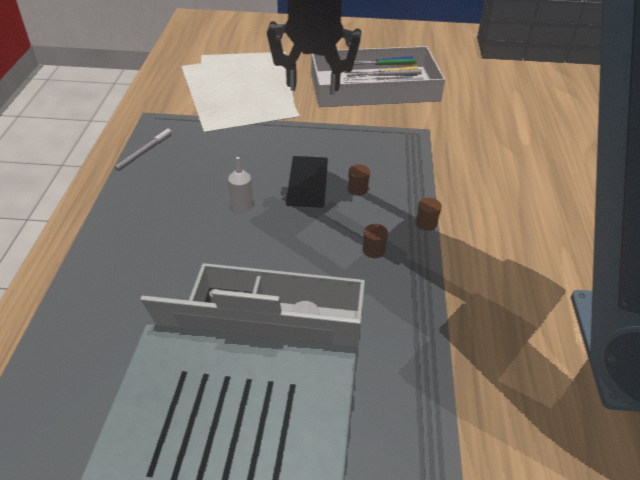

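View pics/t17.png

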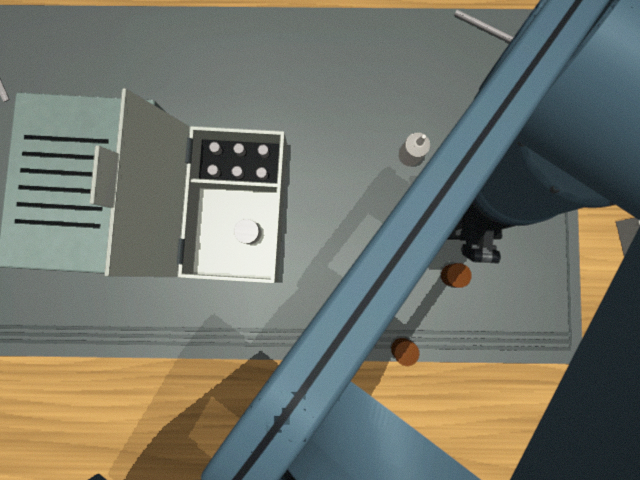

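The jar stands in the bay at (246,231) in the top view, and the lid still leans unchanged. Because I backed off quickly after feeling the stop, the lid could have rebounded a hair off the supply. There's plenty of time, so I'll lay it back once more with a very light touch and a slow release.

```bash
python3 -c "
from h import *
delta([.562,.07,.228],87.0)"
```

```text
t 18.6 p [ 0.5284 -0.2801  0.234 ] r [3.126 0.092 1.531] F [-0.09  1.3   0.25] op 0.647 q [-0.63  0.32  1.47 -0.07  1.29 -0.58]
tool delta [ 0.3502  0.0199 -0.0259]
spin 0.6962415569349787
```

apply_moves(
  increments=[
    {"dx": 0.04, "dy": 0.0025, "dz": -0.004, "spin": 0, "grip": -1},
    {"dx": 0.04, "dy": 0.0025, "dz": -0.004, "spin": 0, "grip": -1},
    {"dx": 0.04, "dy": 0.0025, "dz": -0.004, "spin": 0, "grip": -1},
    {"dx": 0.04, "dy": 0.0025, "dz": -0.004, "spin": 0, "grip": -1},
    {"dx": 0.04, "dy": 0.0025, "dz": -0.004, "spin": 0, "grip": -1},
    {"dx": 0.04, "dy": 0.0025, "dz": -0.004, "spin": 0, "grip": -1},
    {"dx": 0.04, "dy": 0.0025, "dz": -0.004, "spin": 0, "grip": -1},
    {"dx": 0, "dy": 0, "dz": 0, "spin": 0, "grip": -1},
  ],
)

```text
t: 19.4
position: [0.5519, 0.0221, 0.2379]
tool_rot: [3.128, 0.086, 1.537]
force: [0.8, 0.1, -0.1]
opening: 0.003
```

```bash
python3 -c "
from h import *
delta([.562,.125,.2215],87.0)"
```

```text
t 19.4 p [0.5519 0.0221 0.2379] r [3.128 0.086 1.537] F [ 0.85  0.13 -0.06] op 0.003 q [-0.11  0.26  1.54 -0.09  1.32 -0.05]
tool delta [0.1042 0.0066 0.0075]
spin 1.0916277995231667
```

apply_moves(
  increments=[
    {"dx": 0.025, "dy": 0.003, "dz": 0.002, "spin": 0, "grip": -1},
    {"dx": 0.025, "dy": 0.003, "dz": 0.002, "spin": 0, "grip": -1},
    {"dx": 0.025, "dy": 0.002, "dz": 0.001, "spin": 0, "grip": -1},
    {"dx": 0.015, "dy": 0, "dz": 0, "spin": 0, "grip": -1},
    {"dx": 0, "dy": 0, "dz": 0, "spin": 0, "grip": -1},
    {"dx": 0, "dy": 0, "dz": 0, "spin": 0, "grip": -1},
  ],
)

```text
t: 20.0
position: [0.5578, 0.1201, 0.2262]
tool_rot: [3.13, 0.087, 1.549]
force: [0.1, -0.8, -0.6]
opening: -0.006
```

```bash
python3 -c "
from h import *
delta([.562,.132,.2215],87.0)"
```

```text
t 20.0 p [0.5578 0.1201 0.2262] r [3.13  0.087 1.549] F [ 0.1  -0.79 -0.59] op -0.006 q [ 0.07  0.31  1.5  -0.09  1.33  0.11]
tool delta [0.0124 0.0039 0.0036]
spin 1.7690693465912375
```

apply_moves(
  increments=[
    {"dx": 0.004, "dy": 0, "dz": 0.0005, "spin": 0, "grip": -1},
    {"dx": 0.004, "dy": 0, "dz": 0.0005, "spin": 0, "grip": -1},
    {"dx": 0.003, "dy": 0, "dz": 0.0005, "spin": 0, "grip": -1},
  ],
)

```text
t: 20.3
position: [0.5581, 0.1288, 0.2242]
tool_rot: [3.129, 0.088, 1.546]
force: [-0.2, -0.2, 0.8]
opening: -0.001
```

apply_moves(
  increments=[
    {"dx": 0.001, "dy": 0, "dz": 0, "spin": 0, "grip": -1},
    {"dx": 0.001, "dy": 0, "dz": 0, "spin": 0, "grip": -1},
  ],
)

```text
t: 20.5
position: [0.5583, 0.1303, 0.224]
tool_rot: [3.129, 0.088, 1.545]
force: [-0.2, -0.6, -0.2]
opening: -0.003
```

apply_moves(
  increments=[
    {"dx": 0.001, "dy": 0, "dz": 0, "spin": 0, "grip": -1},
    {"dx": 0.001, "dy": 0, "dz": 0, "spin": 0, "grip": -1},
  ],
)

```text
t: 20.7
position: [0.5585, 0.1321, 0.2237]
tool_rot: [3.129, 0.088, 1.545]
force: [-1.3, -0.3, 0.5]
opening: -0.004
```

apply_moves(
  increments=[
    {"dx": 0.001, "dy": 0, "dz": 0, "spin": 0, "grip": -1},
    {"dx": 0.001, "dy": 0, "dz": 0, "spin": 0, "grip": -1},
  ],
)

```text
t: 20.9
position: [0.5586, 0.1342, 0.2236]
tool_rot: [3.129, 0.088, 1.545]
force: [0.3, 0.4, -0.7]
opening: -0.0
```

apply_moves(
  increments=[
    {"dx": 0.001, "dy": 0, "dz": 0, "spin": 0, "grip": -1},
  ],
)

```text
t: 21.0
position: [0.5586, 0.1352, 0.2235]
tool_rot: [3.129, 0.088, 1.544]
force: [-0.4, -0.5, 0.1]
opening: 0.002
```

apply_moves(
  increments=[
    {"dx": 0.001, "dy": 0, "dz": 0, "spin": 0, "grip": -1},
  ],
)

```text
t: 21.1
position: [0.5586, 0.1363, 0.2234]
tool_rot: [3.129, 0.088, 1.544]
force: [-0.4, -0.3, 0.4]
opening: 0.004
```

apply_moves(
  increments=[
    {"dx": 0.001, "dy": 0, "dz": 0, "spin": 0, "grip": -1},
  ],
)

```text
t: 21.2
position: [0.5587, 0.1375, 0.2233]
tool_rot: [3.129, 0.088, 1.545]
force: [0.3, -0.6, 0.5]
opening: 0.002
```

apply_moves(
  increments=[
    {"dx": 0.001, "dy": 0, "dz": 0, "spin": 0, "grip": -1},
  ],
)

```text
t: 21.3
position: [0.5587, 0.1382, 0.2232]
tool_rot: [3.129, 0.089, 1.545]
force: [-0.6, -3.3, 0.1]
opening: -0.001
```

apply_moves(
  increments=[
    {"dx": 0.001, "dy": 0, "dz": 0, "spin": 0, "grip": -1},
  ],
)

```text
t: 21.4
position: [0.5587, 0.1383, 0.2232]
tool_rot: [3.13, 0.091, 1.545]
force: [0.4, -5.4, 1.5]
opening: -0.0
```

The finger met the stop at once with no free travel, so the lid was already resting on the supply. I'm releasing slowly.

apply_moves(
  increments=[
    {"dx": 0.0005, "dy": 0, "dz": 0, "spin": 0, "grip": -1},
    {"dx": 0, "dy": 0, "dz": 0, "spin": 0, "grip": -1},
    {"dx": -0.0003, "dy": 0, "dz": 0, "spin": 0, "grip": -1},
    {"dx": -0.0005, "dy": 0, "dz": 0, "spin": 0, "grip": -1},
    {"dx": -0.001, "dy": 0, "dz": -0.0005, "spin": 0, "grip": -1},
    {"dx": -0.003, "dy": 0, "dz": -0.001, "spin": 0, "grip": -1},
    {"dx": -0.01, "dy": 0, "dz": -0.002, "spin": 0, "grip": -1},
    {"dx": -0.03, "dy": 0, "dz": -0.003, "spin": 0, "grip": -1},
  ],
)

```text
t: 22.2
position: [0.557, 0.097, 0.2332]
tool_rot: [3.131, 0.088, 1.549]
force: [0.8, -0.6, 0.1]
opening: -0.005
```

apply_moves(
  increments=[
    {"dx": -0.04, "dy": 0, "dz": 0, "spin": 0, "grip": -1},
    {"dx": -0.04, "dy": 0, "dz": 0, "spin": 0, "grip": -1},
    {"dx": -0.04, "dy": 0, "dz": 0, "spin": 0, "grip": -1},
    {"dx": -0.04, "dy": 0, "dz": 0, "spin": 0, "grip": -1},
    {"dx": -0.04, "dy": 0, "dz": 0, "spin": 0, "grip": -1},
    {"dx": 0, "dy": 0, "dz": 0, "spin": 0, "grip": -1},
    {"dx": 0, "dy": 0, "dz": 0, "spin": 0, "grip": -1},
  ],
)

```text
t: 22.9
position: [0.5518, -0.1163, 0.2544]
tool_rot: [3.126, 0.09, 1.546]
force: [-0.1, 1.4, 0.3]
opening: -0.003
```

```bash
python3 -c "
from h import *
st();a=capture('side')[:,:,::-1];b=capture('top')[:,:,::-1]
cv2.imwrite('pics/fin.png',np.hstack([cv2.resize(a[130:370,120:400],(400,343)),cv2.resize(b[80:300,60:320],(400,338))[:338] if 0 else cv2.resize(b[80:300,60:320],(400,343))]))
print(ray('top',247,231,.049))"
```

```text
t 22.9 p [ 0.5518 -0.1163  0.2544] r [3.126 0.09  1.546] F [-0.13  1.4   0.28] op -0.003 q [-0.36  0.26  1.5  -0.08  1.34 -0.31]
[0.51193231 0.01044143 0.049     ]
```

View pics/fin.png

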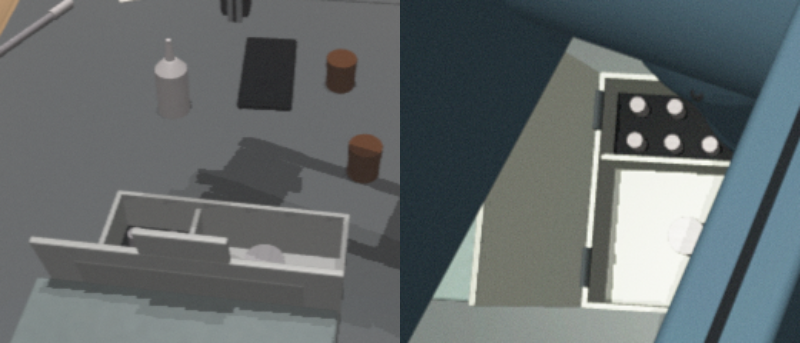

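The final pictures show the lid leaning back, the jar upright in the large bay at about (0.512, 0.010), and the dropper and phone in place. Handing in.

```bash
python3 -c "
from cell import order
print(order.finish_job())"
```

```text
the job is handed in; nothing more can be done
None
```

The lid is open and leaning on the power supply, and the screw jar stands upright in the large bay. I handed the job in at about 23 s of the 69 s, and no verdict was reported.

- **Lid:** I lifted it with the closed fingers on the front end of the tab, relying on friction, and followed its arc past upright until I felt the stop.
- **Force at the stop:** One wrist reading of the tool there was about 20 N (x −5.5, y −14.9, z 12.9, total 20.4 N). That is right at the 20 N limit for pressing on the lid, and I backed off at once. The sensor noise is about 1 N, so I cannot rule out that it briefly went over.
- **Leaning check:** Later I touched the lid again at about 5 N and released slowly. It was firm straight away, with no free travel, so it was most likely already resting on the supply. The contact force between lid and supply could not be measured directly.
- **Jar:** I took the one with the white body and metal cap, not the brown ones. It met the bay floor at about 14 N and was then released. It stands at about (0.512, 0.010), which is roughly 25 mm forward of the bay's centre.
- **Bystanders:** By eye in the pictures, the dropper bottle and phone are where they were at the start. I did not measure them again.
- **Tool tilt:** The tool picked up about 0.09 rad of tilt during the lid push. It lay about the jaw axis, so the jar stayed upright in the grip.

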